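# Fit the slicing insert into the mandoline

### The job

Fit the slicing insert (the one with the slanting blade, not the one with rows of holes) into the mandoline: lay it flat in the open mouth, blade end first, and slide it gently under the two sprung clips until it is home against the runway and both clips, having ridden up over it, have snapped down into its side notches. Do not force it, and leave the other insert and the shakers where they are.

Things in the scene. Friction and masses are not known exactly. Their poses are not given: they have to be found in the camera images.
- slicing_insert: the insert to fit: flat black plate, steel face with a slanting blade, 100 (x) x 80 (y) x 6 mm, about 0.1 kg, lying face up. Origin: centre of its underside; +x points to the leading edge, which goes in first; z up. Each side edge has a notch for a clip, x = -25 to 0 mm, 13 mm deep
- thumb_grip (a point): middle of the top of that insert's upright thumb grip, which stands across the plate near its rear edge: centred at x = -38 mm of the insert, 12 mm thick (along x), 44 mm wide (along y), its top 34 mm above the insert's underside
- grating_insert: a second insert of the same outline and grip, but with rows of small round holes in its face: leave it where it lies
- mandoline: slicer on suction feet, 310 x 123 x 50 mm, loop handle at +x. Origin: on the worktop below its middle; inserts slide in along +x. Between white rails (102 mm apart, tops 40 mm up) lies a grey carriage (bed, guides, clips, runway in one stiff piece). It stands where its clamp and thickness dial were left, NOT measured: 0 to 20 mm further along +x than at zero and, independently, 0 to 8 mm lower
- mouth (a point): middle of the bed's front edge at the open mouth, carriage at zero, on the bed's surface (36 mm above the worktop). Guides 6 mm high flare from 94 mm apart here to 83 mm apart 50 mm further in, and stay 83 mm apart up to the runway. The bed can lie up to 8 mm lower, its edge up to 20 mm further in: feel for it
- clip_line (a point): point on the bed midway between the two clip noses, carriage at zero (105 mm in from the mouth). Noses are 7 mm long, reach 9 mm in over the insert's edges and hang 1.5 mm above the bed; each has a lip that slopes up 20 degrees towards the mouth, beginning 22 mm before the nose's middle with its tip 8 mm above the bed
- runway_edge (a point): middle of the stop, the runway's upright edge, at bed height, carriage at zero. The insert's leading edge comes home against it, insert origin then 50 mm before it; the clips drop into its notches over the last 1.5 mm. It really stands 0 to 20 mm further along +x: feel for it. It does not give
- clip_left (a joint): lift angle (rad) of the sprung steel leaf clip at the +y guide: 0 down, about 0.13 riding on the insert, 0 again when its nose has dropped into the notch. It presses with about 1.5 N. Pushing the insert under both clips takes about 3 to 8 N along the slide; clearly more means the stop or a jam, and over 20 N strains it
- clip_right (a joint): the same for the clip at the -y guide
- salt_shaker: shaker with black cap, 45 x 45 x 78 mm, standing behind the mandoline; origin: centre of its underside; leave it alone
- pepper_shaker: the other such shaker; leave it alone
Not all that is in view belongs to the job. What is shaped like the slicing_insert but turquoise is not meant.

How it is judged:
By the outcome, as a careful person would: the job done as asked, in the order asked, and still so for the second after the job is handed in, with the robot touching nothing.
It also fails if it takes over 64 s, if anything falls off the work surface, if the arm or the gripper's body presses on something with over 40 N, if the wrist force passes 120 N, or if a joint passes its speed limit or range.

### The arm

A 6-joint arm with a two-finger parallel gripper is mounted at the origin on a cart in front of the work surface, level with it; the furniture and walls round the work are solid. World frame = base frame: x ahead of the robot, y to its left, z up, the work surface at z = 0. Lengths are in m, angles in rad, forces in N, time in s.
With the tool pointing down it reaches from about 0.375 to 0.975 m from the base axis. Payload 3.8 kg.
Tool frame: the origin (TCP) lies midway between the tips of the shut fingers; the grasp point (between the pads) lies 19 mm behind it; z points along the fingers, y is the line along which they close (so a half turn about z gives the same grasp; the last joint's range is limited). The gripper opens to 85 mm and grips with 20 to 120 N. Pads are 22 mm wide; open, the fingers measure 114 mm over their backs; the gripper's body (76 mm by 85 mm) begins 54 mm behind the grasp point. The pads swing forward as they close: fully open they stand 13 mm farther back than shut.
Start: joints at [-1.272, 0.264, 1.604, -0, 1.274, -0.037], TCP at [0.222, -0.637, 0.231] pointing down, gripper open.
Joint ranges: [-2.63, 2.63], [-0.94, 2.18], [0.31, 2.57], [-1.31, 4.45], [0, 2.66], [-2.55, 2.55]. Speed limits (rad/s): [2.57, 2.57, 3.14, 3.14, 3.14, 3.14].

### API

Orientations are given as a rotation vector (axis times angle).
In Python, from workcell import status, read_camera, workorder, masks_of gives the robot as it stands.
- The arm moves only by the tool drive_tool, never from a script. Its argument "rows" is a list of rows, each a list of 7 numbers: the turn, a rotation vector about the tool's x, y, z in degrees, then the shift along the tool's x, y, z in m, then the opening, from 0 (shut) to 1 (fully open). In form: [[ax, ay, az, tx, ty, tz, claw], ...]. A call has 1 to 8 rows; each row shifts and turns the commanded pose from where the row before left it, along the tool's axes as they then stand; what a row does not reach is not made up. A row lasts 1/12 s, in which the tool goes at most 41.7 mm and 7.16 degrees, less where a joint would pass 70% of its speed; a pose out of reach is approached as far as the arm can. A call is refused whole if a number of a shift passes 0.0417 or a number of a turn 7.16, either way. A call with a gripper value outside its range is refused whole. The fingers move at their own pace and stop on an object; "force" is the grip in N (left out, the last holds). Time passes only in rows, so rows that do not move let the fingers close. It gives the time, the measured TCP pose, the force, the opening and the grip force at its end, in the units of the state.
- status.read_state(): the state, without advancing time (a new reading comes with each control period).
- read_camera(name): name is "scene" or "top" or "wrist"; returns a dict with "color" (384x512x3 uint8, red, green, blue), "intrinsics" (3x3 intrinsics, pixels), "world_from_camera" (4x4, takes a point from camera to world coordinates); the wrist camera has in their place "mount" (4x4, takes a point from camera to tool coordinates, whose origin is the TCP and whose axes are the flange's). Camera axes: x right, y up, looking along -z (the intrinsics and any distortion apply to the point x, -y, -z); pixel columns grow to the right and rows downward; lengths in m; the calibration is good to about 2 mm. A picture is of the moment at which its call begins: read the wrist's pose just before it. There is no depth.
- workorder.finish_job(): hands the job in; it is judged then, once.
Trained networks look in a picture, given as the dict that the camera call returned (one of the last four; its "shot" number tells which), for a name from the list of things; names that differ only in an ending like _2 or _b are one class to them, and where a whole thing is asked for, a point or a joint stands for the part that bears it (a point fixed in the world has none). Each returns a list of dicts, best first, with "score" (0 to 1); they miss things now and then, are a little off and sometimes report something else, mostly with a low value. They report only what shows in the picture. A call takes as long as a camera call. They do not tell look-alikes from the thing itself.
- masks_of(picture, name): "mask" (384x512 bool, what is visible of it) and "bbox" ([left, top, right, bottom] in pixels, round what is visible of it).
The state is a dict: "time": time; "q": joint angles; "joint_vel": joint speeds; "joint_torque": joint torques, N m; "tool_pos": TCP position; "tcp_rot": TCP orientation; "wrist_force": force on the tool from outside, world axes, zero at the start; "torque": the same for the moment, N m; "width": opening from 0.0 (shut) to 1.0 (fully open); "grip_force": force on a finger pad.
Only numpy, scipy, OpenCV 4.12 (cv2) and the standard library are available. Lean on these libraries where they do the work, as an engineer would, in place of code of your own. Each camera call takes 0.05 s, during which the arm holds its last target. There are 200 camera calls.

## Working session

There is one attempt and no reset: what is moved stays moved. The work goes in short steps, Python scripts to look and compute and a tool call to move; the robot and the scene stay as the last step left them, time stands still between calls to the robot, and variables do not carry over. Pictures are saved under pics/ and viewed, at most 10 in all, crops included, and the job is handed in when it is done.

Besides the shell and the picture viewer there is one more tool, called after ">>>" by a JSON object that holds its "api" and its "payload". drive_tool: Moves the arm, as the interface text tells. Its arguments: {"type":"object","properties":{"rows":{"type":"array"},"force":{"type":"number"}},"required":["rows"]}

```bash
mkdir -p pics; ls
cat > h.py <<'E'
import numpy as np, cv2
from workcell import status, read_camera, workorder, masks_of
from scipy.spatial.transform import Rotation as R
def wfc(p):
    if 'world_from_camera' in p: return np.array(p['world_from_camera'])
    s=p['_s']; T=np.eye(4); T[:3,:3]=R.from_rotvec(s['tcp_rot']).as_matrix(); T[:3,3]=s['tool_pos']
    return T@np.array(p['mount'])
def cam(n,save=None):
    s=status.read_state(); p=read_camera(n); p['_s']=s
    if save: cv2.imwrite('pics/'+save,p['color'][:,:,::-1])
    return p
def ray(p,uv):
    K=np.array(p['intrinsics']); T=wfc(p)
    d=cv2.undistortPoints(np.array([[uv]],float),K,np.array(p['distortion']) if 'distortion' in p else None)[0,0]
    v=T[:3,:3]@np.array([d[0],-d[1],-1]); return T[:3,3],v
def at(p,uv,z):
    o,v=ray(p,uv); return o+v*(z-o[2])/v[2]
def proj(p,X):
    K=np.array(p['intrinsics']); T=np.linalg.inv(wfc(p)); X=np.atleast_2d(X)
    c=X@T[:3,:3].T+T[:3,3]; c=c*[1,-1,-1]
    return cv2.projectPoints(c,np.zeros(3),np.zeros(3),K,np.array(p['distortion']) if 'distortion' in p else None)[0][:,0]
def tri(rs):
    A=0;b=0
    for o,v in rs:
        v=v/np.linalg.norm(v);M=np.eye(3)-np.outer(v,v);A=A+M;b=b+M@o
    return np.linalg.solve(A,b)
E
python3 - <<'E'
from h import *
im=[]
for n in ['scene','top','wrist']:
    p=cam(n,n+'0.png'); print(n,p.keys(),p['intrinsics'],wfc(p).round(3).tolist())
    for k in ['slicing_insert','grating_insert','mandoline','salt_shaker'] if n!='wrist' else ['slicing_insert']:
        print(k,[(round(m['score'],2),list(map(int,m['bbox']))) for m in masks_of(p,k)])
    im.append(p['color'][:,:,::-1])
v=np.hstack(im[:2]); cv2.imwrite('pics/both.png',cv2.resize(v,(800,300)))
print(status.read_state())
E
```

```text
pics
scene dict_keys(['color', 'intrinsics', 'world_from_camera', 'shot', '_s']) [[382.74940188   0.         254.19311426]
 [  0.         382.74940188 187.74962817]
 [  0.           0.           1.        ]] [[-0.643, 0.508, -0.572, -0.087], [-0.765, -0.44, 0.47, 0.874], [-0.013, 0.74, 0.672, 0.835], [0.0, 0.0, 0.0, 1.0]]
slicing_insert [(0.63, [234, 181, 276, 206]), (0.63, [138, 278, 190, 323])]
grating_insert [(0.87, [269, 203, 314, 235])]
mandoline [(0.8, [306, 136, 383, 195])]
salt_shaker [(0.41, [303, 133, 384, 195])]
top dict_keys(['color', 'intrinsics', 'world_from_camera', 'shot', '_s']) [[346.7243926    0.         249.21752654]
 [  0.         346.7243926  191.86169223]
 [  0.           0.           1.        ]] [[0.012, 0.991, -0.135, 0.406], [-1.0, 0.01, -0.013, 0.335], [-0.012, 0.135, 0.991, 1.115], [0.0, 0.0, 0.0, 1.0]]
slicing_insert [(0.98, [124, 202, 149, 234]), (0.83, [249, 165, 280, 192])]
grating_insert [(0.69, [247, 215, 282, 240])]
mandoline [(0.65, [314, 187, 419, 233])]
salt_shaker [(0.73, [249, 214, 279, 239]), (0.48, [347, 143, 363, 160])]
wrist dict_keys(['co
[... 276 characters left out ...]
, 1.0]]
slicing_insert []
{'time': 0.6, 'q': array([-1.27189406e+00,  2.63843321e-01,  1.60400873e+00,  4.77644263e-06,
        1.27371877e+00, -3.68955571e-02]), 'joint_vel': array([ 0.00054046, -0.00279285, -0.00132178, -0.00135304,  0.00214882,
        0.0006925 ]), 'joint_torque': array([-5.19272216e-04, -5.14640450e+01, -3.67458057e+01, -1.64315534e-04,
        1.30486849e-03, -2.00082161e-05]), 'tool_pos': array([ 0.22242589, -0.63728448,  0.23131323]), 'tcp_rot': array([3.09739538e+00, 5.24989564e-01, 1.15921530e-05]), 'wrist_force': array([ 0.95946708, -0.67451142, -0.39391166]), 'torque': array([-0.00834458,  0.05480719,  0.02035212]), 'grip_force': 0.0, 'width': 0.9969956757052229}
```

View pics/top0.png

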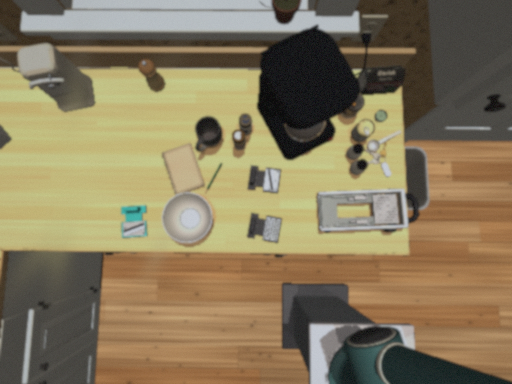

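View pics/scene0.png

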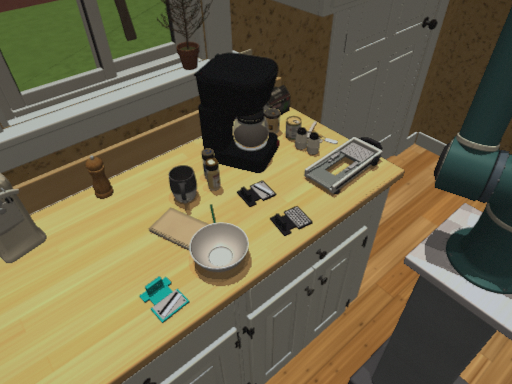

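Top view: the slicing candidates are at (265,179), black with a slanting blade, and (134,221), turquoise, so excluded. The plate at (265,228) has rows of holes and is the grating insert. The mandoline is at (365,211) with its handle to the right. I'll confirm the slicing insert in an enlarged crop.

Run:
```python
from h import *
p=cam('top')
c=p['color'][130:250,235:425,::-1]; cv2.imwrite('pics/crop1.png',cv2.resize(c,None,fx=4.2,fy=4.2,interpolation=cv2.INTER_CUBIC))
for uv,z in [((265,179),.01),((265,228),.01),((318,211),.04),((406,211),.04),((353,153),.08),((360,167),.08),((365,211),.04)]: print(uv,at(p,uv,z).round(3))
s=status.read_state(); print(R.from_rotvec(s['tcp_rot']).as_matrix().round(3)); print(np.array(cam('wrist')['mount']).round(3).tolist())
```

```text
(265, 179) [0.599 0.3   0.01 ]
(265, 228) [0.441 0.299 0.01 ]
(318, 211) [0.495 0.136 0.04 ]
(406, 211) [ 0.497 -0.135  0.04 ]
(353, 153) [0.669 0.034 0.08 ]
(360, 167) [0.626 0.014 0.08 ]
(365, 211) [ 0.496 -0.009  0.04 ]
[[ 0.944  0.33   0.   ]
 [ 0.33  -0.944 -0.   ]
 [-0.     0.    -1.   ]]
[[-0.0, 0.96, 0.279, 0.071], [1.0, 0.0, 0.0, -0.001], [-0.0, 0.279, -0.96, -0.142], [0.0, 0.0, 0.0, 1.0]]
```

View pics/crop1.png

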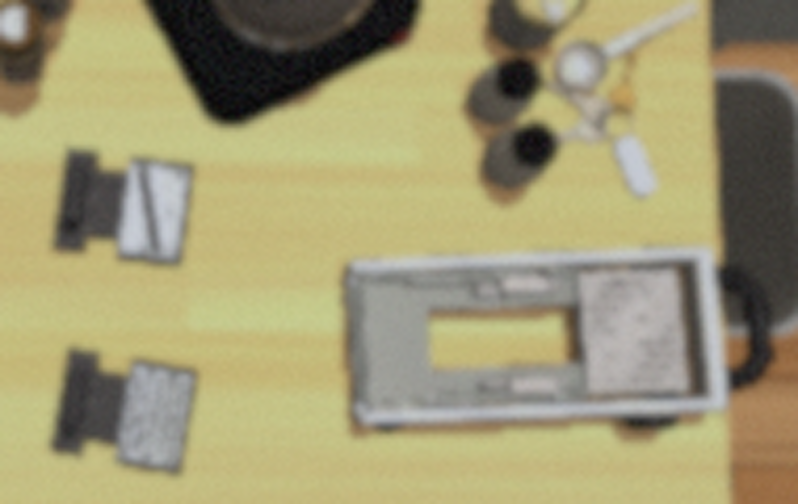

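The crop confirms it: the upper insert, at (265,179) in the top image, has the slanting blade. The lower one has the holes. I'm moving over the mandoline for a wrist view on the way.

>>> {"api": "drive_tool", "payload": {"rows": [[0,0,0,0.024,-0.026,0,1],[0,0,0,0.024,-0.026,0,1],[0,0,0,0.024,-0.026,0,1],[0,0,0,0.024,-0.026,0,1],[0,0,0,0.024,-0.026,0,1],[0,0,0,0.024,-0.026,0,1],[0,0,0,0.024,-0.026,0,1],[0,0,0,0.024,-0.026,0,1]]}}

```text
time: 1.37
tool_pos: [0.3355, -0.3761, 0.2315]
tcp_rot: [3.097, 0.524, 0.001]
wrist_force: [0.6, -0.0, 0.9]
width: 1.003
grip_force: 0.0
```

>>> {"api": "drive_tool", "payload": {"rows": [[0,0,0,0.024,-0.026,0,1],[0,0,0,0.024,-0.026,0,1],[0,0,0,0.024,-0.026,0,1],[0,0,0,0.024,-0.026,0,1],[0,0,0,0.024,-0.026,0,1],[0,0,0,0.024,-0.026,0,1],[0,0,0,0.024,-0.026,0,1],[0,0,0,0.024,-0.026,0,1]]}}

```text
time: 2.03
tool_pos: [0.4484, -0.1163, 0.2318]
tcp_rot: [3.097, 0.525, 0.002]
wrist_force: [-0.5, -0.1, 0.2]
width: 1.003
grip_force: 0.0
```

>>> {"api": "drive_tool", "payload": {"rows": [[0,0,0,0.024,-0.026,0,1],[0,0,0,0.024,-0.026,0,1],[0,0,0,0.024,-0.026,0,1],[0,0,7,0,0,0,1],[0,0,7,0,0,0,1],[0,0,7,0,0,0,1],[0,0,6,0,0,0,1],[0,0,0,0,0,0,1]]}}

```text
time: 2.7
tool_pos: [0.4902, -0.0204, 0.2314]
tcp_rot: [3.134, -0.216, 0.0]
wrist_force: [-0.6, 0.4, 0.8]
width: 1.001
grip_force: 0.0
```

```bash
cat > snap.py <<'E'
import sys,pickle
from h import *
p=cam('wrist',sys.argv[1]+'.png'); p.pop('x',0); pickle.dump(p,open(sys.argv[1]+'.pkl','wb'))
im=cv2.resize(p['color'][:,:,::-1],(800,600),interpolation=cv2.INTER_CUBIC); cv2.imwrite('pics/'+sys.argv[1]+'.png',im)
print(p['_s']['tool_pos'],p['_s']['tcp_rot'])
E
python3 snap.py m1
```

```text
[ 0.49021524 -0.02038039  0.23140998] [ 3.13416303e+00 -2.15754074e-01  3.68364073e-04]
```

>>> {"api": "drive_tool", "payload": {"rows": [[0,0,0,0.0,-0.03,0,1],[0,0,0,0.0,-0.03,0,1],[0,0,0,0.0,-0.03,0,1],[0,0,0,0,0,0,1],[0,0,0,0,0,0,1]]}}

```text
time: 3.17
tool_pos: [0.5024, 0.0695, 0.2314]
tcp_rot: [3.135, -0.205, 0.0]
wrist_force: [0.7, 0.1, 0.9]
width: 1.003
grip_force: 0.0
```

```bash
python3 snap.py m2
```

```text
[0.50239343 0.06952333 0.23138127] [ 3.13475100e+00 -2.04502199e-01  2.26044381e-04]
```

>>> {"api": "drive_tool", "payload": {"rows": [[0,0,0,0.01,-0.035,0,1],[0,0,0,0.01,-0.035,0,1],[0,0,0,0.01,-0.035,0,1],[0,0,0,0.01,-0.035,0,1],[0,0,0,0.01,-0.035,0,1],[0,0,0,0.01,-0.035,0,1],[0,0,0,0,0,0,1],[0,0,0,0,0,0,1]]}}

```text
time: 3.88
tool_pos: [0.5907, 0.2686, 0.2305]
tcp_rot: [3.134, -0.209, -0.001]
wrist_force: [0.2, -0.2, -0.1]
width: 1.003
grip_force: 0.0
```

```bash
python3 snap.py i1
python3 - <<'E'
from h import *
a=[cv2.imread('pics/%s.png'%n) for n in ('m1','m2')]
cv2.imwrite('pics/mm.png',np.vstack([x[60:360] for x in a]))
E
```

```text
[0.59068723 0.26864932 0.23053421] [ 3.13367324e+00 -2.09074361e-01 -1.32300853e-03]
```

View pics/m1.png

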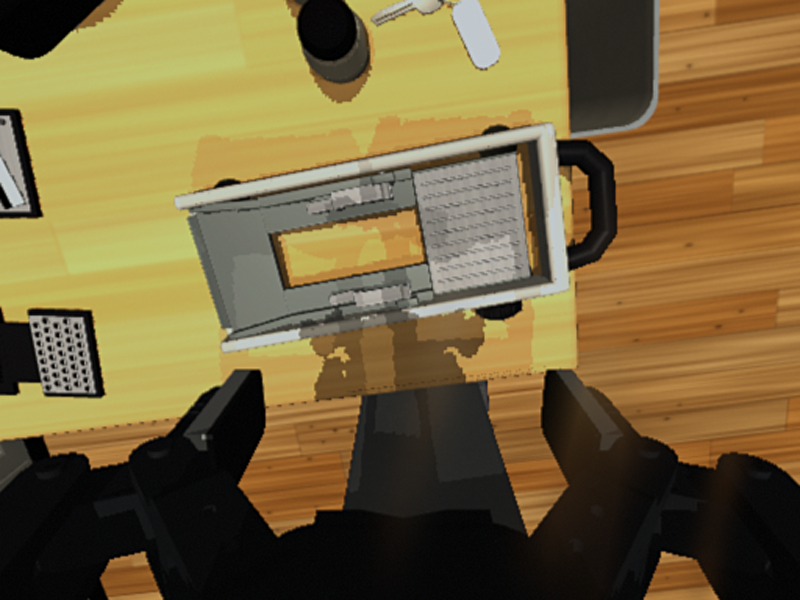

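View pics/i1.png

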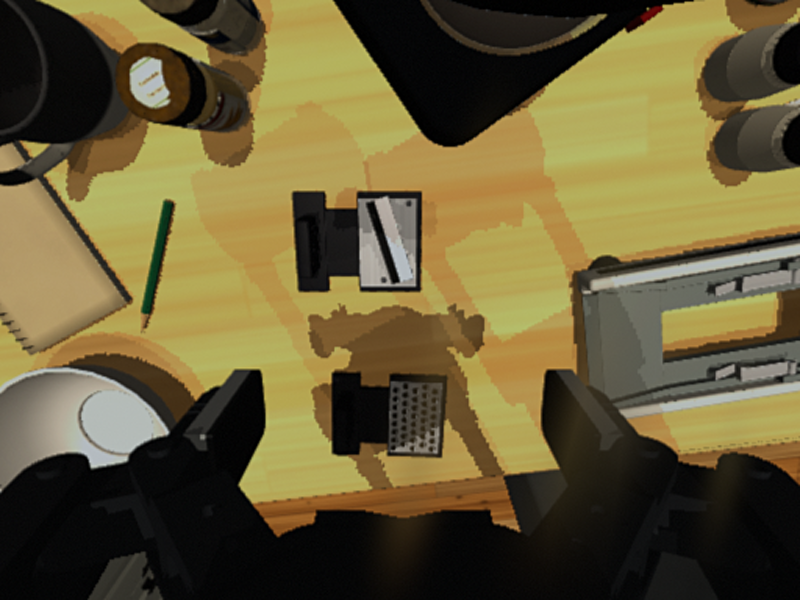

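m1 shows the mandoline: mouth edge at (190,218)-(228,330), rail tips at (178,202) and (223,348), runway edge at (414,172)-(432,296). i1 shows the slicing insert with its leading edge at (421,192)-(419,291) and the grip near (312,240).

Run:
```python
from h import *
a=cv2.imread('pics/m2.png')
cv2.imwrite('pics/m2c.png',cv2.resize(a[80:420,250:720],None,fx=1.7,fy=1.7))
import pickle
i=pickle.load(open('i1.pkl','rb'));k=512/800
for uv in [(421,192),(419,291),(358,192),(359,291),(293,192),(299,291)]: print('ins',at(i,(uv[0]*k,uv[1]*k),.006).round(4))
for uv in [(296,192),(325,192),(322,220),(320,275),(297,218),(297,278)]: print('grip?',at(i,(uv[0]*k,uv[1]*k),.034).round(4))
m=pickle.load(open('m1.pkl','rb'))
for uv in [(178,202),(223,348),(552,126),(568,288)]: print('rail',at(m,(uv[0]*k,uv[1]*k),.04).round(4))
for z in (.036,.028):
  for uv in [(190,218),(228,330),(414,172),(432,296)]: print('bed',z,at(m,(uv[0]*k,uv[1]*k),z).round(4))
```

```text
ins [0.6326 0.2496 0.006 ]
ins [0.5543 0.2609 0.006 ]
ins [0.639  0.2975 0.006 ]
ins [0.5609 0.3092 0.006 ]
ins [0.6456 0.3468 0.006 ]
ins [0.5674 0.3576 0.006 ]
grip? [0.6465 0.3381 0.034 ]
grip? [0.6438 0.3178 0.034 ]
grip? [0.6246 0.3235 0.034 ]
grip? [0.5846 0.3323 0.034 ]
grip? [0.6284 0.341  0.034 ]
grip? [0.5846 0.3497 0.034 ]
rail [0.5514 0.1313 0.04  ]
rail [0.4392 0.1268 0.04  ]
rail [ 0.5659 -0.1312  0.04  ]
rail [ 0.4509 -0.1373  0.04  ]
bed 0.036 [0.5391 0.1277 0.036 ]
bed 0.036 [0.4518 0.1213 0.036 ]
bed 0.036 [ 0.5488 -0.0355  0.036 ]
bed 0.036 [ 0.4573 -0.0371  0.036 ]
bed 0.028 [0.5386 0.1314 0.028 ]
bed 0.028 [0.4492 0.1248 0.028 ]
bed 0.028 [ 0.5485 -0.0356  0.028 ]
bed 0.028 [ 0.4549 -0.0373  0.028 ]
```

View pics/m2c.png

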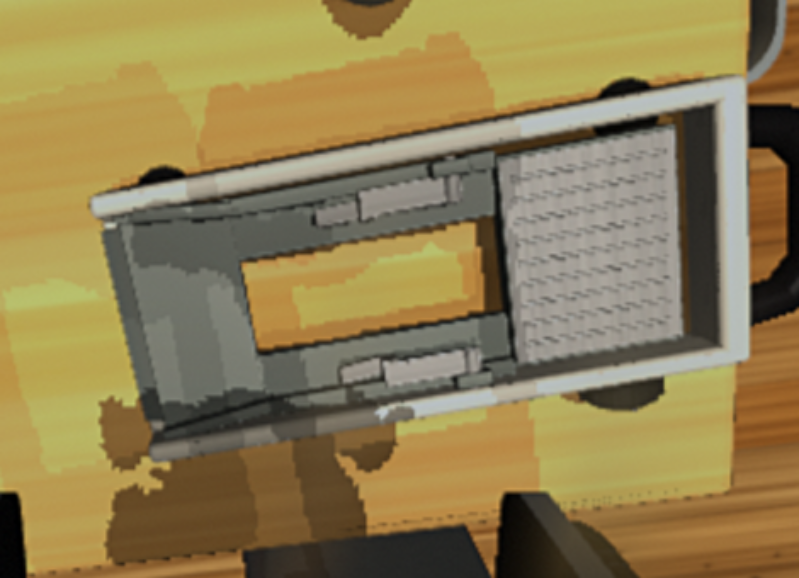

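m2c shows the same carriage from the second place: stop edge at (497,160)-(515,365) and mouth edge at (105,230)-(152,428) in the crop. I'll triangulate from the two views.

>>> {"api": "drive_tool", "payload": {"rows": [[0,0,0,0.0023,-0.037,0,1],[0,0,0,0.0023,-0.037,0.01,1],[0,0,0,0,0,0.035,1],[0,0,0,0,0,0.035,1],[0,0,0,0,0,0.035,1],[0,0,0,0,0,0.02,1],[0,0,0,0,0,0,1],[0,0,0,0,0,0,1]]}}

```text
time: 4.6
tool_pos: [0.6037, 0.3387, 0.095]
tcp_rot: [3.132, -0.215, -0.005]
wrist_force: [0.2, 1.1, 0.6]
width: 0.996
grip_force: 0.0
```

```bash
python3 snap.py i2
python3 - <<'E'
from h import *
import pickle
k=.64
m1,m2,i1=[pickle.load(open(n+'.pkl','rb')) for n in('m1','m2','i1')]
c=lambda u,v:(250+u/1.7,80+v/1.7)
P={'stopL':((414,172),c(497,160)),'stopR':((432,296),c(515,365)),'mouthL':((190,218),c(105,230)),'mouthR':((228,330),c(152,428)),
'w1':((270,235),c(242,262)),'w2':((418,208),c(492,218)),'w3':((287,288),c(258,352)),'railL':((178,202),c(93,205)),'railR':((223,348),c(153,455)),'endL':((552,126),c(743,80)),'endR':((568,288),c(748,355))}
for n,(a,b) in P.items():
    a=np.array(a)*k;b=np.array(b)*k; X=tri([ray(m1,a),ray(m2,b)]); print(n,X.round(4),'err',np.linalg.norm(proj(m1,X)[0]-a).round(1))
E
```

```text
[0.6036633  0.33866766 0.09501243] [ 3.13193923 -0.21464517 -0.0048891 ]
stopL [ 0.5481 -0.0355  0.0307] err 0.5
stopR [ 0.4586 -0.0371  0.0376] err 0.6
mouthL [0.5388 0.1339 0.0224] err 0.5
mouthR [0.445  0.1295 0.0182] err 0.8
w1 [0.5183 0.0761 0.0276] err 0.1
w2 [ 0.522  -0.0354  0.0189] err 0.1
w3 [0.4742 0.0749 0.0176] err 0.2
railL [0.5513 0.1349 0.0325] err 0.1
railR [0.4386 0.1275 0.0386] err 0.1
endL [ 0.5661 -0.1318  0.0382] err 0.2
endR [ 0.451  -0.1375  0.0393] err 0.3
```

View pics/i2.png

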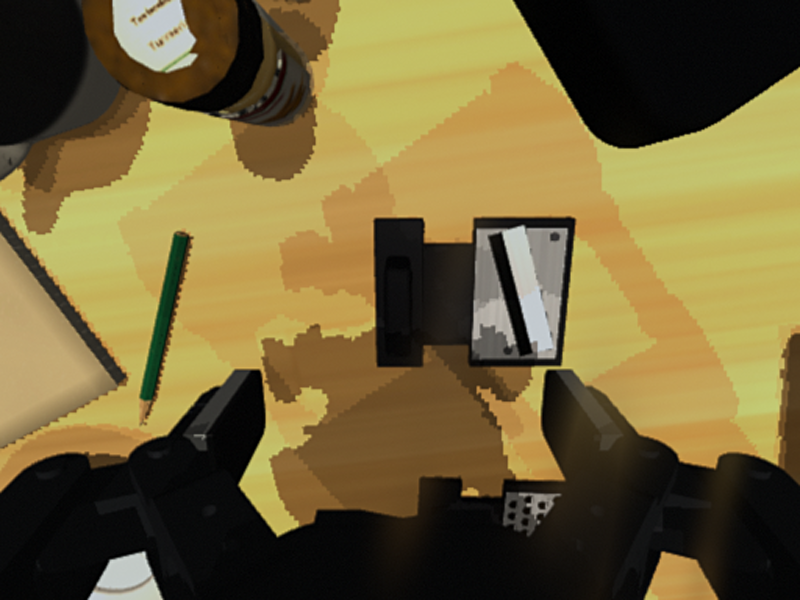

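i2 shows the insert under the gripper: leading edge at (575,218)-(561,364), rear edge at (375,219)-(379,366), grip top around (388-411, 257-355), centred between the fingers. A bottle stands at (290,100), clear of the path.

Run:
```python
from h import *
import pickle
k=.64
i1,i2=[pickle.load(open(n+'.pkl','rb')) for n in('i1','i2')]
P=[((421,192),(575,218)),((419,291),(561,364)),((293,192),(375,219)),((299,291),(379,366))]
C=[]
for a,b in P:
    a=np.array(a)*k;b=np.array(b)*k; X=tri([ray(i1,a),ray(i2,b)]); Y=at(i2,b,.006); C.append(Y); print(X.round(4),Y.round(4))
C=np.array(C); c=C.mean(0); f=(C[0]+C[1]-C[2]-C[3])[:2]; l=(C[0]+C[2]-C[1]-C[3])[:2]
print('c',c.round(4),'yaw',np.degrees(np.arctan2(f[1],f[0])),np.degrees(np.arctan2(l[1],l[0]))-90)
f/=np.linalg.norm(f); g=c[:2]-.038*f; print('grip',g)
s=status.read_state(); M=R.from_rotvec(s['tcp_rot']).as_matrix(); print(M.round(3)); print('shift tool',M.T@(np.r_[g,.011]-s['tool_pos']))
for z in (.034,):
  for uv in [(388,257),(411,257),(410,355),(388,355)]: print(at(i2,np.array(uv)*k,z).round(4))
print('bottle',at(i2,np.array((300,110))*k,.0).round(3))
```

```text
[0.6327 0.2495 0.0046] [0.6331 0.2499 0.006 ]
[0.555  0.2605 0.0063] [0.5555 0.26   0.006 ]
[0.6456 0.3476 0.0026] [0.6461 0.3473 0.006 ]
[0.5674 0.3575 0.0056] [0.5678 0.3572 0.006 ]
c [0.6006 0.3036 0.006 ] yaw -97.4090296041993 -97.33984725893527
grip [0.60552262 0.3413007 ]
[[ 0.991 -0.136  0.001]
 [-0.136 -0.991  0.   ]
 [ 0.001 -0.    -1.   ]]
shift tool [-0.00011786 -0.00144891  0.08646644]
[0.6322 0.3421 0.034 ]
[0.6308 0.332  0.034 ]
[0.5843 0.3387 0.034 ]
[0.5857 0.3489 0.034 ]
bottle [0.701 0.375 0.   ]
```

>>> {"api": "drive_tool", "payload": {"rows": [[0,0,0.3,0,-0.0014,0.03,1],[0,0,0,0,0,0.03,1],[0,0,0,0,0,0.016,1],[0,0,0,0,0,0.008,1],[0,0,0,0,0,0,1],[0,0,0,0,0,0,1]]}}

```text
time: 5.15
tool_pos: [0.6065, 0.3431, 0.0147]
tcp_rot: [-3.132, 0.221, -0.004]
wrist_force: [0.6, -0.2, 0.6]
width: 0.999
grip_force: 0.0
```

>>> {"api": "drive_tool", "payload": {"rows": [[0,0,0,-0.001,0.0015,0.003,0.6],[0,0,0,0,0,0,0.3],[0,0,0,0,0,0,0],[0,0,0,0,0,0,0],[0,0,0,0,0,0,0],[0,0,0,0,0,0,0]], "force": 40}}

```text
time: 5.65
tool_pos: [0.6038, 0.3414, 0.0096]
tcp_rot: [-3.134, 0.221, -0.001]
wrist_force: [-0.5, -0.8, 1.5]
width: 0.141
grip_force: 1.8
```

>>> {"api": "drive_tool", "payload": {"rows": [[0,0,0,0,0,0,0],[0,0,0,0,0,0,0],[0,0,0,0,0,-0.005,0],[0,0,0,0,0,-0.02,0],[0,0,0,0,0,-0.03,0],[0,0,0,0,0,-0.03,0],[0,0,0,0,0,0,0],[0,0,0,0,0,0,0]]}}

```text
time: 6.32
tool_pos: [0.6056, 0.3423, 0.0975]
tcp_rot: [-3.131, 0.22, -0.007]
wrist_force: [0.3, 0.1, -1.5]
width: 0.133
grip_force: 39.3
```

```bash
python3 snap.py g1
```

```text
[0.60556778 0.34230471 0.09753147] [-3.13087485  0.22045601 -0.00748578]
```

View pics/g1.png

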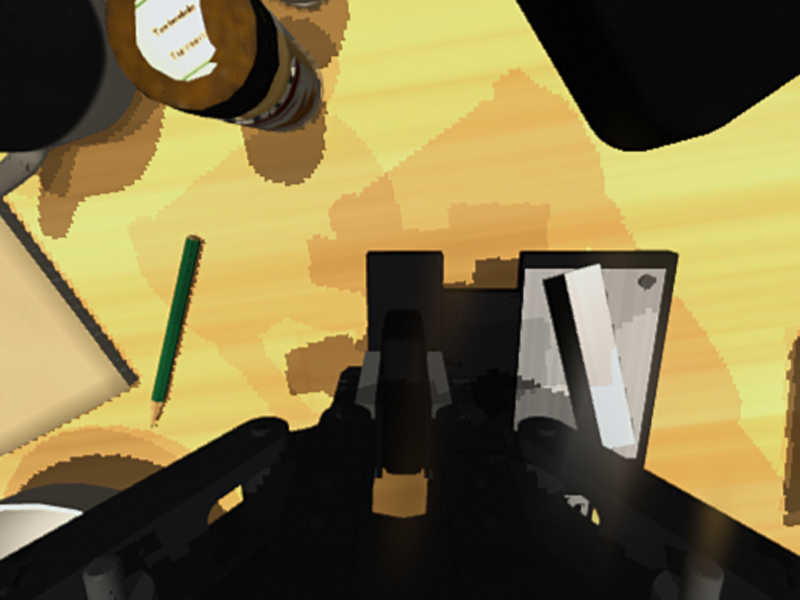

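g1 shows the insert held level: its left edge runs from (367,252) to (678,253), square to the fingers. Next I'll work out where the plate sits in the tool and how far to shift to the mouth.

```bash
cat > goal.py <<'E'
from h import *
S=np.array([.5033,-.0363]); yaw=np.radians(-87.2); u=np.array([np.cos(yaw),np.sin(yaw)])
TO=None
def report(gap,z,off=(.0021,.038)):
    # gap: leading edge before stop estimate
    s=status.read_state(); M=R.from_rotvec(s['tcp_rot']).as_matrix()
    T=np.column_stack([np.r_[-u[1],u[0],0],np.r_[u,0],[0,0,-1]])
    o=S-(gap+.05)*u; w=np.r_[o,z]-T@np.r_[off,0]
    e=R.from_matrix(M.T@T).as_rotvec(degrees=True)
    print('turn',e.round(2),'shift in goal axes (after turn)',(T.T@(w-s['tool_pos'])).round(4))
E
python3 - <<'E'
from goal import *
import pickle
g=pickle.load(open('g1.pkl','rb'));k=.64
s=g['_s'];M=R.from_rotvec(s['tcp_rot']).as_matrix()
for uv in [(678,253),(367,252),(441,253)]:
    X=at(g,np.array(uv)*k,s['tool_pos'][2]-.0096+.006); print((M.T@(X-s['tool_pos'])).round(4))
report(.125,.085)
E
```

```text
[0.0414 0.0861 0.0035]
[ 0.0417 -0.0123  0.0038]
[0.0414 0.0112 0.0038]
turn [ -0.04  -0.07 -10.86] shift in goal axes (after turn) [-0.1211  0.1594  0.0102]
```

>>> {"api": "drive_tool", "payload": {"rows": [[0,0,-5.4,0,0,0,0],[0,0,-5.4,0,0,0,0],[0,0,0,-0.024,0.03,0,0],[0,0,0,-0.024,0.032,0,0],[0,0,0,-0.024,0.032,0,0],[0,0,0,-0.024,0.032,0,0],[0,0,0,-0.025,0.03,0.01,0],[0,0,0,0,0,0,0]]}}

```text
time: 7.03
tool_pos: [0.479, 0.1732, 0.0775]
tcp_rot: [3.134, 0.072, -0.027]
wrist_force: [-1.8, -1.1, -2.3]
width: 0.132
grip_force: 39.4
```

>>> {"api": "drive_tool", "payload": {"rows": [[0,0,0,0,0,0.015,0],[0,0,0,0,0,0.01,0],[0,0,0,0,0,0,0],[0,0,0,0,0,0,0]]}}

```text
time: 7.37
tool_pos: [0.4889, 0.1795, 0.0576]
tcp_rot: [3.14, 0.076, -0.006]
wrist_force: [0.4, -0.1, -0.3]
width: 0.13
grip_force: 39.4
```

```bash
python3 snap.py p1; python3 -c "
from goal import *
report(.125,.046,(.0018,.0375)); print(status.read_state()['wrist_force'])"
```

```text
[0.48890704 0.17946362 0.05757133] [ 3.13961035  0.07552657 -0.00603475]
turn [ 0.03  0.11 -0.04] shift in goal axes (after turn) [0.001  0.004  0.0125]
[-0.43685126  0.1965437  -0.98178208]
```

View pics/p1.png

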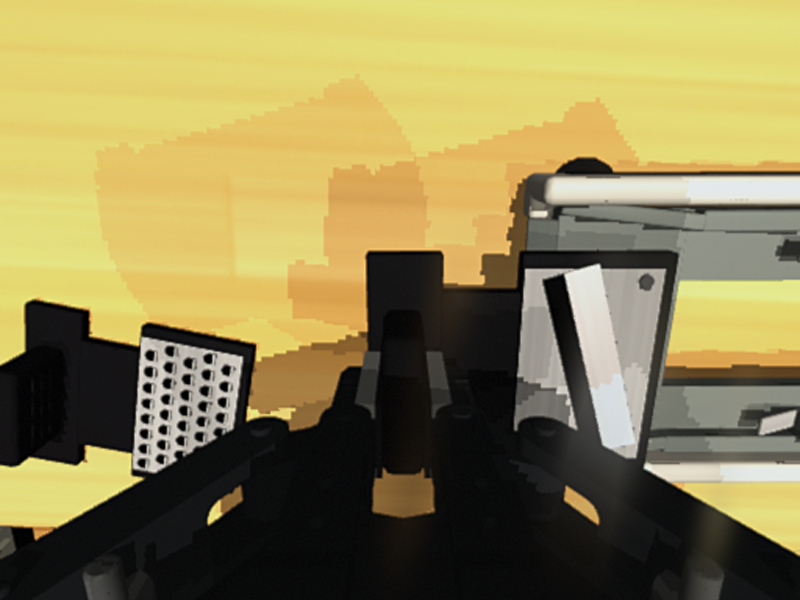

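p1 shows the plate parallel to the rails: inner rail edges at rows ~207 and ~463 near column 700, plate edge at row 252. I'll measure centring in this view.

Run:
```python
from goal import *
import pickle
g=pickle.load(open('p1.pkl','rb'));k=.64
im=cv2.cvtColor(g['color'],cv2.COLOR_RGB2GRAY)
for c in (440,480,508):
  col=im[:,c-2:c+3].mean(1); d=np.diff(col); ix=np.argsort(-abs(d[:330]))[:14]; print(c,sorted((int(i),int(d[i])) for i in ix))
s=g['_s'];M=R.from_rotvec(s['tcp_rot']).as_matrix()
def t(uv,z): return (M.T@(at(g,np.array(uv)*k,z)-s['tool_pos'])).round(4)
for uv,z in [((700,207),.04),((795,207),.04),((700,463),.04),((795,463),.04),((678,253),.054),((519,253),.054),((367,252),.054),((527,215),.036),((527,215),.028)]: print(uv,z,t(uv,z))
```

```text
440 [(109, -85), (111, 72), (112, 77), (130, -60), (132, 42), (145, -48), (147, 57), (179, 40), (234, -56), (246, 74), (273, -48), (278, 41), (314, -62), (315, -67)]
480 [(108, -56), (109, -81), (111, 69), (112, 79), (129, -64), (130, -62), (134, 44), (148, 46), (179, 47), (232, -59), (246, 64), (278, 51), (295, 47), (296, 42)]
508 [(108, -58), (109, -80), (111, 72), (112, 76), (129, -64), (130, -59), (133, 49), (166, 51), (178, 65), (233, -62), (246, 71), (259, -53), (262, 62), (296, 89)]
(700, 207) 0.04 [0.0545 0.0993 0.0175]
(795, 207) 0.04 [0.0545 0.1314 0.0175]
(700, 463) 0.04 [-0.0463  0.1173  0.0179]
(795, 463) 0.04 [-0.0463  0.1552  0.0179]
(678, 253) 0.054 [0.0416 0.0861 0.0035]
(519, 253) 0.054 [0.0416 0.0359 0.0034]
(367, 252) 0.054 [ 0.0419 -0.0122  0.0034]
(527, 215) 0.036 [0.0514 0.0422 0.0214]
(527, 215) 0.028 [0.0504 0.0443 0.0294]
```

>>> {"api": "drive_tool", "payload": {"rows": [[0,0,0,0.002,0,0.005,0],[0,0,0,0,0,0.0045,0],[0,0,0,0,0,0,0],[0,0,0,0,0,0,0]]}}

```text
time: 7.75
tool_pos: [0.4921, 0.1799, 0.0495]
tcp_rot: [3.14, 0.075, -0.001]
wrist_force: [-0.7, 0.5, -0.9]
width: 0.132
grip_force: 39.4
```

>>> {"api": "drive_tool", "payload": {"rows": [[0,0,0,0,0,0.0015,0],[0,0,0,0,0,0,0],[0,0,0,0,0,0,0]]}}

```text
time: 8.0
tool_pos: [0.4923, 0.1798, 0.0484]
tcp_rot: [-3.141, -0.075, -0.0]
wrist_force: [-0.7, -0.2, -1.9]
width: 0.135
grip_force: 39.4
```

>>> {"api": "drive_tool", "payload": {"rows": [[0,0,0,0,0,0.0015,0],[0,0,0,0,0,0.001,0],[0,0,0,0,0,0,0],[0,0,0,0,0,0,0]]}}

```text
time: 8.33
tool_pos: [0.4922, 0.1797, 0.0457]
tcp_rot: [3.141, 0.075, -0.0]
wrist_force: [0.1, -0.2, -0.8]
width: 0.126
grip_force: 39.4
```

>>> {"api": "drive_tool", "payload": {"rows": [[0,0,0,0,0,0.0012,0],[0,0,0,0,0,0,0],[0,0,0,0,0,0,0]]}}

```text
time: 8.58
tool_pos: [0.4922, 0.1797, 0.0445]
tcp_rot: [3.141, 0.075, -0.0]
wrist_force: [-0.9, -0.3, 0.3]
width: 0.131
grip_force: 39.4
```

Bottom is now about 35 mm up with no contact, so the bed lies lower.

>>> {"api": "drive_tool", "payload": {"rows": [[0,0,0,0,0,0.0012,0],[0,0,0,0,0,0,0],[0,0,0,0,0,0,0]]}}

```text
time: 8.83
tool_pos: [0.4922, 0.1797, 0.0433]
tcp_rot: [3.141, 0.075, -0.0]
wrist_force: [-0.0, -0.1, -1.0]
width: 0.128
grip_force: 39.4
```

>>> {"api": "drive_tool", "payload": {"rows": [[0,0,0,0,0,0.0012,0],[0,0,0,0,0,0,0],[0,0,0,0,0,0,0]]}}

```text
time: 9.08
tool_pos: [0.4922, 0.1797, 0.0421]
tcp_rot: [3.141, 0.075, -0.0]
wrist_force: [-0.2, -0.4, 0.5]
width: 0.133
grip_force: 39.4
```

>>> {"api": "drive_tool", "payload": {"rows": [[0,0,0,0,0,0.001,0],[0,0,0,0,0,0,0],[0,0,0,0,0,0,0]]}}

```text
time: 9.33
tool_pos: [0.4922, 0.1797, 0.0411]
tcp_rot: [3.141, 0.075, -0.0]
wrist_force: [0.6, -0.7, -0.6]
width: 0.132
grip_force: 39.4
```

>>> {"api": "drive_tool", "payload": {"rows": [[0,0,0,0,0,0.001,0],[0,0,0,0,0,0,0],[0,0,0,0,0,0,0]]}}

```text
time: 9.58
tool_pos: [0.4922, 0.1797, 0.0401]
tcp_rot: [3.141, 0.075, -0.0]
wrist_force: [-0.1, -0.2, -0.9]
width: 0.134
grip_force: 39.4
```

>>> {"api": "drive_tool", "payload": {"rows": [[0,0,0,0,0,0.001,0],[0,0,0,0,0,0,0],[0,0,0,0,0,0,0]]}}

```text
time: 9.83
tool_pos: [0.4922, 0.1797, 0.0391]
tcp_rot: [3.141, 0.075, -0.0]
wrist_force: [-0.5, -0.0, -1.2]
width: 0.133
grip_force: 39.5
```

>>> {"api": "drive_tool", "payload": {"rows": [[0,0,0,0,0,0.001,0],[0,0,0,0,0,0,0],[0,0,0,0,0,0,0]]}}

```text
time: 10.08
tool_pos: [0.4924, 0.1799, 0.0386]
tcp_rot: [-3.141, -0.075, -0.0]
wrist_force: [-1.8, 0.7, 4.3]
width: 0.136
grip_force: 40.0
```

Contact: the bed is at about 29 mm. I'll ease off slightly and slide in.

>>> {"api": "drive_tool", "payload": {"rows": [[0,0,0,0,0,-0.0004,0],[0,0,0,0,0.004,0,0],[0,0,0,0,0.004,0,0],[0,0,0,0,0.004,0,0],[0,0,0,0,0.003,0,0],[0,0,0,0,0,0,0],[0,0,0,0,0,0,0]]}}

```text
time: 10.67
tool_pos: [0.4933, 0.1641, 0.0387]
tcp_rot: [3.14, 0.075, 0.001]
wrist_force: [0.7, -0.7, 1.6]
width: 0.133
grip_force: 39.9
```

```bash
python3 -c "
from goal import *
report(0,.029,(.0018,.0375)); s=status.read_state();print(s['wrist_force'],s['torque'])"
```

```text
turn [ 0.04 -0.03 -0.07] shift in goal axes (after turn) [-0.0016  0.1132  0.0097]
[ 0.67664013 -0.72161745  1.56773341] [-0.41573646 -0.18151459 -0.03307926]
```

>>> {"api": "drive_tool", "payload": {"rows": [[0,0,0,0,0.003,0,0],[0,0,0,0,0.003,0,0],[0,0,0,0,0.003,0,0],[0,0,0,0,0.003,0,0],[0,0,0,0,0,0,0],[0,0,0,0,0,0,0]]}}

```text
time: 11.17
tool_pos: [0.4937, 0.1523, 0.0387]
tcp_rot: [3.14, 0.075, 0.0]
wrist_force: [0.6, -0.3, 3.1]
width: 0.129
grip_force: 40.1
```

>>> {"api": "drive_tool", "payload": {"rows": [[0,0,0,0,0.003,0,0],[0,0,0,0,0.003,0,0],[0,0,0,0,0.003,0,0],[0,0,0,0,0,0,0],[0,0,0,0,0,0,0]]}}

```text
time: 11.58
tool_pos: [0.4942, 0.1433, 0.0387]
tcp_rot: [3.14, 0.075, 0.0]
wrist_force: [-0.3, 0.7, 5.7]
width: 0.129
grip_force: 40.2
```

>>> {"api": "drive_tool", "payload": {"rows": [[0,0,0,0,0,-0.0004,0],[0,0,0,0,0.003,0,0],[0,0,0,0,0.003,0,0],[0,0,0,0,0.003,0,0],[0,0,0,0,0,0,0],[0,0,0,0,0,0,0]]}}

```text
time: 12.08
tool_pos: [0.4941, 0.1343, 0.0388]
tcp_rot: [3.14, 0.075, -0.001]
wrist_force: [-0.5, 1.3, 2.4]
width: 0.13
grip_force: 39.9
```

>>> {"api": "drive_tool", "payload": {"rows": [[0,0,0,0,0.003,0,0],[0,0,0,0,0.003,0,0],[0,0,0,0,0.003,0,0],[0,0,0,0,0,0,0],[0,0,0,0,0,0,0]]}}

```text
time: 12.5
tool_pos: [0.4947, 0.1252, 0.0388]
tcp_rot: [3.14, 0.075, -0.001]
wrist_force: [0.5, -1.1, 1.8]
width: 0.131
grip_force: 39.8
```

>>> {"api": "drive_tool", "payload": {"rows": [[0,0,0,0,0.002,0,0],[0,0,0,0,0.002,0,0],[0,0,0,0,0.002,0,0],[0,0,0,0,0,0,0],[0,0,0,0,0,0,0]]}}

```text
time: 12.92
tool_pos: [0.4951, 0.1199, 0.0389]
tcp_rot: [-3.14, -0.075, 0.0]
wrist_force: [0.0, 2.5, 0.0]
width: 0.133
grip_force: 39.6
```

>>> {"api": "drive_tool", "payload": {"rows": [[0,0,0,0,0.002,0,0],[0,0,0,0,0.002,0,0],[0,0,0,0,0.002,0,0],[0,0,0,0,0,0,0],[0,0,0,0,0,0,0]]}}

```text
time: 13.33
tool_pos: [0.4953, 0.1137, 0.0389]
tcp_rot: [3.141, 0.075, -0.0]
wrist_force: [-0.4, 3.6, 0.0]
width: 0.13
grip_force: 39.6
```

Clips engaging at about 3 N, as expected. I'm continuing.

>>> {"api": "drive_tool", "payload": {"rows": [[0,0,0,0,0.002,0,0],[0,0,0,0,0.002,0,0],[0,0,0,0,0.002,0,0],[0,0,0,0,0,0,0],[0,0,0,0,0,0,0]]}}

```text
time: 13.75
tool_pos: [0.4956, 0.1078, 0.0389]
tcp_rot: [3.141, 0.075, -0.0]
wrist_force: [0.8, 3.4, -1.5]
width: 0.136
grip_force: 39.7
```

>>> {"api": "drive_tool", "payload": {"rows": [[0,0,0,0,0.002,0,0],[0,0,0,0,0.002,0,0],[0,0,0,0,0.002,0,0],[0,0,0,0,0,0,0],[0,0,0,0,0,0,0]]}}

```text
time: 14.17
tool_pos: [0.4958, 0.1014, 0.0388]
tcp_rot: [3.14, 0.075, -0.0]
wrist_force: [0.7, 2.5, -0.8]
width: 0.131
grip_force: 39.6
```

>>> {"api": "drive_tool", "payload": {"rows": [[0,0,0,0,0.003,0,0],[0,0,0,0,0.003,0,0],[0,0,0,0,0.003,0,0],[0,0,0,0,0.003,0,0],[0,0,0,0,0,0,0],[0,0,0,0,0,0,0]]}}

```text
time: 14.67
tool_pos: [0.4964, 0.089, 0.0388]
tcp_rot: [3.14, 0.075, -0.001]
wrist_force: [-0.7, 0.6, -2.1]
width: 0.132
grip_force: 39.5
```

>>> {"api": "drive_tool", "payload": {"rows": [[0,0,0,0,0.003,0,0],[0,0,0,0,0.003,0,0],[0,0,0,0,0.003,0,0],[0,0,0,0,0,0,0],[0,0,0,0,0,0,0]]}}

```text
time: 15.08
tool_pos: [0.4968, 0.0802, 0.0388]
tcp_rot: [3.14, 0.075, -0.001]
wrist_force: [-0.1, -0.6, -2.6]
width: 0.129
grip_force: 39.4
```

```bash
python3 -c "
from goal import *
report(0,.029,(.0018,.0375)); s=status.read_state();print(s['wrist_force'],s['torque'])"
```

```text
turn [ 0.05  0.02 -0.05] shift in goal axes (after turn) [-0.001   0.0292  0.0098]
[-0.11693649 -0.57547137 -2.59769025] [ 0.1764315  -0.00551752  0.01622996]
```

>>> {"api": "drive_tool", "payload": {"rows": [[0,0,0,0,0.003,0.0002,0],[0,0,0,0,0.003,0,0],[0,0,0,0,0.003,0,0],[0,0,0,0,0,0,0],[0,0,0,0,0,0,0]]}}

```text
time: 15.5
tool_pos: [0.4975, 0.0713, 0.0388]
tcp_rot: [3.14, 0.075, 0.0]
wrist_force: [0.1, 0.8, -1.7]
width: 0.131
grip_force: 39.5
```

>>> {"api": "drive_tool", "payload": {"rows": [[0,0,0,0,0.002,0,0],[0,0,0,0,0.002,0,0],[0,0,0,0,0.002,0,0],[0,0,0,0,0,0,0],[0,0,0,0,0,0,0]]}}

```text
time: 15.92
tool_pos: [0.4977, 0.0656, 0.0388]
tcp_rot: [3.14, 0.075, 0.0]
wrist_force: [0.3, 1.2, -2.3]
width: 0.13
grip_force: 39.6
```

>>> {"api": "drive_tool", "payload": {"rows": [[0,0,0,0,0.0015,0,0],[0,0,0,0,0.0015,0,0],[0,0,0,0,0.001,0,0],[0,0,0,0,0,0,0],[0,0,0,0,0,0,0]]}}

```text
time: 16.33
tool_pos: [0.4979, 0.0617, 0.0388]
tcp_rot: [3.141, 0.075, 0.0]
wrist_force: [0.5, 2.7, -1.3]
width: 0.128
grip_force: 39.6
```

>>> {"api": "drive_tool", "payload": {"rows": [[0,0,0,0,0.0015,0,0],[0,0,0,0,0.0015,0,0],[0,0,0,0,0,0,0],[0,0,0,0,0,0,0]]}}

```text
time: 16.67
tool_pos: [0.4981, 0.0587, 0.0388]
tcp_rot: [3.14, 0.075, 0.0]
wrist_force: [-0.7, 3.1, -0.9]
width: 0.129
grip_force: 39.6
```

>>> {"api": "drive_tool", "payload": {"rows": [[0,0,0,0,0.0015,0,0],[0,0,0,0,0,0,0],[0,0,0,0,0,0,0]]}}

```text
time: 16.92
tool_pos: [0.4981, 0.0572, 0.0388]
tcp_rot: [3.14, 0.075, -0.0]
wrist_force: [-0.3, 2.5, -3.0]
width: 0.132
grip_force: 39.6
```

>>> {"api": "drive_tool", "payload": {"rows": [[0,0,0,0,0.0015,0,0],[0,0,0,0,0,0,0],[0,0,0,0,0,0,0]]}}

```text
time: 17.17
tool_pos: [0.4981, 0.0558, 0.0388]
tcp_rot: [3.141, 0.075, -0.0]
wrist_force: [-0.1, 3.1, -2.1]
width: 0.132
grip_force: 39.6
```

Gap is about 5 mm by estimate.

>>> {"api": "drive_tool", "payload": {"rows": [[0,0,0,0,0.0015,0,0],[0,0,0,0,0,0,0],[0,0,0,0,0,0,0]]}}

```text
time: 17.42
tool_pos: [0.4982, 0.0542, 0.0387]
tcp_rot: [3.14, 0.075, -0.0]
wrist_force: [0.0, 1.3, -1.9]
width: 0.132
grip_force: 39.6
```

>>> {"api": "drive_tool", "payload": {"rows": [[0,0,0,0,0.001,0,0],[0,0,0,0,0,0,0],[0,0,0,0,0,0,0]]}}

```text
time: 17.67
tool_pos: [0.4985, 0.0529, 0.0389]
tcp_rot: [3.14, 0.075, 0.0]
wrist_force: [0.4, 0.0, -0.4]
width: 0.129
grip_force: 39.8
```

>>> {"api": "drive_tool", "payload": {"rows": [[0,0,0,0,0.001,0,0],[0,0,0,0,0,0,0],[0,0,0,0,0,0,0]]}}

```text
time: 17.92
tool_pos: [0.4984, 0.0523, 0.0388]
tcp_rot: [3.141, 0.075, 0.0]
wrist_force: [-0.4, 0.2, -0.9]
width: 0.131
grip_force: 39.8
```

The slide force and clip load dropped away, so the clips have probably snapped down. I'm feeling for the stop.

>>> {"api": "drive_tool", "payload": {"rows": [[0,0,0,0,0.0006,0,0],[0,0,0,0,0,0,0],[0,0,0,0,0,0,0]]}}

```text
time: 18.17
tool_pos: [0.4984, 0.0518, 0.0388]
tcp_rot: [3.141, 0.075, 0.0]
wrist_force: [0.3, 0.1, -1.3]
width: 0.132
grip_force: 39.8
```

>>> {"api": "drive_tool", "payload": {"rows": [[0,0,0,0,0.0005,0,0],[0,0,0,0,0,0,0],[0,0,0,0,0,0,0]]}}

```text
time: 18.42
tool_pos: [0.4984, 0.0514, 0.0388]
tcp_rot: [-3.141, -0.075, 0.0]
wrist_force: [0.0, 1.3, 0.3]
width: 0.131
grip_force: 39.8
```

>>> {"api": "drive_tool", "payload": {"rows": [[0,0,0,0,0.0004,0,0],[0,0,0,0,0,0,0],[0,0,0,0,0,0,0]]}}

```text
time: 18.67
tool_pos: [0.4984, 0.0513, 0.0388]
tcp_rot: [-3.14, -0.075, 0.0]
wrist_force: [-1.1, 3.5, 0.1]
width: 0.131
grip_force: 39.8
```

>>> {"api": "drive_tool", "payload": {"rows": [[0,0,0,0,0.0004,0,0],[0,0,0,0,0,0,0],[0,0,0,0,0,0,0]]}}

```text
time: 18.92
tool_pos: [0.4984, 0.0513, 0.0389]
tcp_rot: [-3.139, -0.075, 0.0]
wrist_force: [-1.1, 4.9, 0.3]
width: 0.131
grip_force: 40.0
```

Home against the stop: position stalls and the force rises to 5 N. I'll relax, release, lift away, then check.

>>> {"api": "drive_tool", "payload": {"rows": [[0,0,0,0,-0.0005,0,0],[0,0,0,0,0,0,0.3],[0,0,0,0,0,0,0.4],[0,0,0,0,0,0,0.5],[0,0,0,0,0,0,0.5],[0,0,0,0,0,0,0.5]]}}

```text
time: 19.42
tool_pos: [0.4985, 0.0508, 0.0388]
tcp_rot: [3.14, 0.075, 0.0]
wrist_force: [-0.4, -0.6, 0.3]
width: 0.499
grip_force: 0.0
```

>>> {"api": "drive_tool", "payload": {"rows": [[0,0,0,0,0,-0.005,0.5],[0,0,0,0,0,-0.015,0.5],[0,0,0,0,0,-0.03,0.5],[0,0,0,0,0,-0.03,0.5],[0,0,0,-0.03,0.01,-0.03,0.5],[0,0,0,-0.03,0.01,-0.02,0.5],[0,0,0,0,0,0,0.5],[0,0,0,0,0,0,0.5]]}}

```text
time: 20.08
tool_pos: [0.4413, 0.0283, 0.1696]
tcp_rot: [3.141, 0.074, 0.008]
wrist_force: [0.9, -0.6, -0.2]
width: 0.496
grip_force: 0.0
```

```bash
python3 snap.py f1
python3 - <<'E'
import cv2
a=cv2.imread('pics/f1.png'); print(a.shape)
E
```

```text
[0.44125601 0.02833942 0.16956985] [3.14059753 0.07372671 0.0077371 ]
(600, 800, 3)
```

View pics/f1.png

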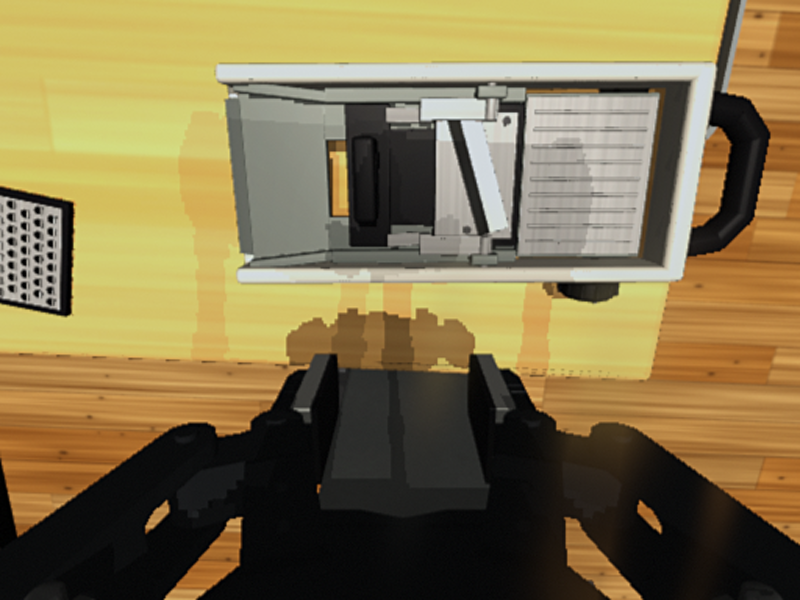

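f1 shows the insert flat in the carriage. Its leading edge (~518) is at the runway (~524), and both clips lie in the side notches, lips at (405,113) and (405,240). The robot is clear, so I'm handing in.

```bash
python3 -c "
from h import *
print(workorder.finish_job())"
```

```text
the job is handed in; nothing more can be done
None
```

I slid the slicing insert home against the runway with a push of about 5 N at most. From the drop in slide force and the last picture, both clips have snapped into its notches. I left the other insert and the shakers untouched and handed the job in at about 20 s.

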